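# Mix the blood tubes in the hand-cranked carousel and park it at the mark

## Robot

A 6-joint arm with a two-finger parallel gripper is mounted at the origin on the work surface. World frame = base frame: x ahead of the robot, y to its left, z up, the work surface at z = 0. Lengths are in m, angles in rad, forces in N, time in s.
With the tool pointing down it reaches from about 0.25 to 0.775 m from the base axis. Payload 8.9 kg.
Tool frame: the origin (TCP) lies between the finger pads; the fingertips stand 19 mm ahead of it and the grasp point (between the pads) is the TCP; z points along the fingers, y is the line along which they close (so a half turn about z gives the same grasp; the last joint's range is limited). The gripper opens to 85 mm and grips with 20 to 120 N. Pads are 22 mm wide; open, the fingers measure 114 mm over their backs; the gripper's body (76 mm by 85 mm) begins 54 mm behind the grasp point. The pads swing forward as they close: fully open they stand 13 mm farther back than shut.
Start: joints at [-1.416, 0.291, -0.153, 1.127, 0, 1.431], TCP at [0.152, -0.503, 0.216] pointing down, gripper open.
Joint ranges: [-2.52, 2.52], [-0.91, 1.74], [-1.3, 1.37], [-1.96, 2.02], [-1.52, 1.47], [-3.14, 3.14]. Speed limits (rad/s): [2.22, 2.22, 2.79, 3.14, 3.14, 3.14].

## Interface

Orientations are given as a unit quaternion [x, y, z, w].
In Python, from workcell import arm gives the robot as it stands.
- The arm moves only by the tool send_rows, never from a script. Its argument "series" is a list of rows, each a list of 7 numbers: the shift along the tool's x, y, z scaled (see below), then the turn, a rotation vector about the tool's x, y, z scaled (see below), then the opening, from -1 (shut) to 1 (fully open). In form: [[tx, ty, tz, rx, ry, rz, gripper], ...]. A call has 1 to 5 rows; each row is the pose to reach, as a shift and turn from the pose commanded when the call began, along the tool's axes at that moment, turning the shorter way round; what a row does not reach only later rows make up. The controller multiplies each number of a shift by 0.08 m and each number of a turn by 180 degrees. A row lasts 1/10 s, in which the tool goes at most 50 mm and 8.59 degrees, less where a joint would pass 70% of its speed; a pose out of reach is approached as far as the arm can. A call with a number of a shift or a turn outside -1 to 1 is refused whole. A call with a gripper value outside its range is refused whole. The fingers move at their own pace and stop on an object; "force" is the grip in N (left out, the last holds). Time passes only in rows, so rows that repeat a pose let the fingers close. It gives the time, the measured TCP pose, the force, the opening and the grip force at its end, in the units of the state.
- arm.get_state(): the state, without advancing time (a new reading comes with each control period).
- arm.camera(name): name is "side" or "top" or "wrist"; returns (picture, depth): 384x512x3 uint8, blue, green, red; 384x512 float32, m along the optical axis (not along the pixel's ray), 0 where there is no reading.
- arm.camera_model(name): a dict with "camera_matrix" (3x3 intrinsics, pixels), "rvec" (rotation vector, rad) and "tvec" (3), from world to camera coordinates, as OpenCV has them; the wrist camera has in their place "mount" (4x4, takes a point from camera to tool coordinates, whose origin is the TCP and whose axes are the flange's). Camera axes: x right, y down, z forward; pixel columns grow to the right and rows downward; lengths in m; the calibration is good to about 2 mm. A picture is of the moment at which its call begins: read the wrist's pose just before it. camera_model takes no time and is no camera call.
- arm.hand_in(): hands the job in; it is judged then, once.
The state is a dict: "time": time; "joints": joint angles; "joint_vel": joint speeds; "effort": joint torques, N m; "tool_pos": TCP position; "eef_rot": TCP orientation; "force": force on the tool from outside, world axes, zero at the start; "wrist_torque": the same for the moment, N m; "finger_gap": opening from 0.0 (shut) to 1.0 (fully open); "grasp_force": force on a finger pad.
Only numpy, scipy, OpenCV 4.12 (cv2) and the standard library are available. Lean on these libraries where they do the work, as an engineer would, in place of code of your own. Each camera call takes 0.05 s, during which the arm holds its last target. There are 200 camera calls.

## Task

Mix the tubes: take the crank knob from above and crank the tube carousel counter-clockwise (seen from above) up to about 20 turns a minute, keep the carousel itself between 17 and 23 turns a minute for at least 5 seconds without a break, and never let it race above 28. Then bring it to rest with the tab on its rim facing the fixed pointer on the base, let go of the knob and move clear. Drive it by the crank only: do not touch the disc, the tubes or the drag shoe, and leave the other things on the bench where they are.

Things in the scene. Friction and masses are not known exactly. Their poses are not given: they have to be found in the camera images.
- mixer_base: Fixed base of the hand-cranked tube mixer: grey round foot, 240 mm in diameter, with a white stem; its place and yaw vary. Origin: centre of the underside, on the bench; its vertical z axis is the axis of carousel and crank. The pointer rises from the foot just outside the disc, towards -x: a post 24 mm wide with a steel wedge, up to 111 mm high, 162 to 183 mm from the axis.
- disc (a point): Centre of the top of the carousel: level bare-steel disc, 260 mm in diameter, top 95 mm above the bench, with eight capped tubes on a 75 mm radius (caps up to 113 mm high). Inertia about the axis nominally 0.042 kg m2 (hidden: 0.85 to 1.35 times that); bearing drag 0.016 N m per rad/s plus 0.008 N m dry, besides the drag shoe. Left alone it soon coasts to a stop and stays.
- carousel (a joint): Turning angle of the carousel (disc, tubes, tab) about the vertical axis in rad, counter-clockwise seen from above positive, not wrapped, no end stops. 0 and every multiple of 2 pi: the tab faces the pointer.
- tab (a point): On the tab of the carousel: an aluminium tongue 30 mm wide and 8 mm thick that sticks out 30 mm beyond the disc's rim, level with it. The point is on its top, 150 mm from the axis, and turns with the carousel.
- mark (a point): Fixed to the base, just in front of the pointer's tip: where the point of the tab stands when the tab faces the pointer (150 mm from the axis, 95 mm above the bench).
- drag_shoe: Drag shoe: dark steel block, 26 x 40 mm, 22 mm high, lying loose on the disc's rim, 114 mm from the axis, opposite the pointer, in a grey fork of the base (a post 56 mm wide, 168 to 180 mm from the axis, 111 mm high). It rubs on the disc with a dry drag of nominally 0.087 N m, hidden: 0.4 to 2 times that, wavering by a fifth. Origin: centre of its underside. Leave it.
- knob_grip (a point): Where to grip the crank knob: middle of an upright black cylinder, 30 mm in diameter, 136 to 188 mm above the bench; this point 164 mm above it. It spins freely on its pin, so the gripper may keep its orientation while the knob goes round a 60 mm circle about the axis. No end stops.
- crank: Crank arm over the carousel: steel, 20 mm wide, top 133 mm above the bench; origin on the axis at bench height, knob towards its -x axis. Not fixed to the carousel: it drives it through a slipping oil coupling, 0.075 N m per rad/s of speed difference plus 0.002 dry. Lag nominally 0.5 s; for 20 turns a minute the crank needs 3.2 to 5 rad/s, depending on the hidden drag. Held still, it brakes.
- cold_block: Bystander beside the mixer: small red tube block, 84 x 65 mm, 28 mm high. Origin: centre of the underside. Leave alone.
- timer: Bystander beside the mixer: flat white timer, 60 x 60 mm, 22 mm high. Origin: centre of the underside. Leave alone.

How it is judged:
On the way, in this order (a step that is already met when the one before it is completed fails the run):
1. the carousel turns counter-clockwise at 17 to 23 turns a minute for 5 s (velocity of joint carousel between 1.76 and 2.43 rad/s), for 5 s.
2. the carousel rests with its tab facing the pointer (horizontal distance between tab and mark below 0.02 m and velocity of joint carousel between -0.06 and 0.06 rad/s), for 0.3 s.
At the end, for the whole second after the job is handed in: The carousel has run at 17 to 23 turns a minute (1.76 to 2.43 rad/s) for 5 s without a break, and now rests (below 0.05 rad/s) with the tab within 20 mm of the mark at the pointer; the knob is released and the gripper is at least 60 mm clear of it (horizontal distance between tab and mark below 0.02 m and velocity of joint carousel between -0.05 and 0.05 rad/s and distance between the grasp point and knob_grip above 0.06 m); the robot touches nothing.
It fails at once if the carousel races above 28 turns a minute (velocity of joint carousel above 2.95 rad/s).
It fails at once if the gripper or arm touches the disc, its tab, the tubes or the drag shoe (contact force between any of the fingers, the arm and carousel_c0 above 0.5 N or contact force between any of the fingers, the arm and carousel_c1 above 0.5 N or contact force between any of the fingers, the arm and carousel_c2 above 0.5 N or contact force between any of the fingers, the arm and carousel_c3 above 0.5 N or contact force between any of the fingers, the arm and carousel_c4 above 0.5 N or contact force between any of the fingers, the arm and carousel_c5 above 0.5 N or contact force between any of the fingers, the arm and carousel_c6 above 0.5 N or contact force between any of the fingers, the arm and carousel_c7 above 0.5 N or contact force between any of the fingers, the arm and carousel_c8 above 0.5 N or contact force between any of the fingers, the arm and carousel_c9 above 0.5 N or contact force between any of the fingers, the arm and drag_shoe above 0.5 N).
It fails at once if a bystander is moved by more than 30 mm (distance of any of cold_block, timer, tube_rack, tip_box, bottle_a, bottle_b, beaker from where it was at the start of the episode above 0.03 m).
It also fails if it takes over 64 s, if anything falls off the work surface, if the arm or the gripper's body presses on something with over 40 N, if the wrist force passes 120 N, or if a joint passes its speed limit or range.

## Working session

There is one attempt and no reset: what is moved stays moved. The work goes in short steps, Python scripts to look and compute and a tool call to move; the robot and the scene stay as the last step left them, time stands still between calls to the robot, and variables do not carry over. Pictures are saved under pics/ and viewed, at most 10 in all, crops included, and the job is handed in when it is done.

Besides the shell and the picture viewer there is one more tool, called as name([rows], argument=value, ...), one row to a line, values as JSON. send_rows: Moves the arm, as the interface text tells. Shifts and turns lie within -1 to 1; 1 stands for 0.08 m of shift or 180 degrees of turn. Its arguments: {"type":"object","properties":{"series":{"type":"array","items":{"type":"array","items":{"type":"number","minimum":-1,"maximum":1}}},"force":{"type":"number"}},"required":["series"]}

```bash
mkdir -p pics; ls
cat > h.py <<'E'
import numpy as np, cv2
from workcell import arm
from scipy.spatial.transform import Rotation as R
def model(n):
    m=arm.camera_model(n); K=np.array(m["camera_matrix"],float)
    if "rvec" in m:
        Rm=cv2.Rodrigues(np.array(m["rvec"],float))[0]; t=np.array(m["tvec"],float).ravel()
        return K,Rm,t
    s=arm.get_state(); T=np.eye(4); T[:3,:3]=R.from_quat(s["eef_rot"]).as_matrix(); T[:3,3]=s["tool_pos"]
    M=np.linalg.inv(T@np.array(m["mount"])); return K,M[:3,:3],M[:3,3]
def onplane(mod,uv,z):
    K,Rm,t=mod; uv=np.atleast_2d(np.array(uv,float))
    d=np.c_[uv,np.ones(len(uv))]@np.linalg.inv(K).T@Rm; c=-Rm.T@t
    return c+d*((z-c[2])/d[:,2])[:,None]
def cloud(mod,dep):
    K,Rm,t=mod; v,u=np.indices(dep.shape)
    p=np.stack([(u-K[0,2])/K[0,0]*dep,(v-K[1,2])/K[1,1]*dep,dep],-1)
    return (p-t)@Rm
E
python3 - <<'E'
from h import *
s=arm.get_state(); print({k:np.round(v,3) for k,v in s.items()})
for n in("top","side"):
    m=model(n); im,d=arm.camera(n); cv2.imwrite(f"pics/{n}0.png",im); np.save(f"pics/{n}0d.npy",d)
    print(n,m[0][0,0],-m[1].T@m[2])
E
```

```text
pics
{'time': np.float64(0.0), 'joints': array([-1.416,  0.291, -0.154,  1.127, -0.   ,  1.432]), 'joint_vel': array([-0.002,  0.001,  0.   , -0.002, -0.   ,  0.001]), 'effort': array([-1.0000e-03, -5.3713e+01,  3.3138e+01,  1.5000e-02, -0.0000e+00,
        0.0000e+00]), 'tool_pos': array([ 0.152, -0.502,  0.216]), 'eef_rot': array([ 0.989,  0.146, -0.   , -0.001]), 'force': array([-0.705, -0.356, -0.18 ]), 'wrist_torque': array([-0.   ,  0.003, -0.059]), 'grasp_force': np.float64(0.0), 'finger_gap': np.float64(1.003)}
top 413.04222456447303 [0.40638587 0.07580877 0.93285759]
side 454.7142900039495 [0.3140283  0.71049772 0.87636734]
```

View pics/top0.png

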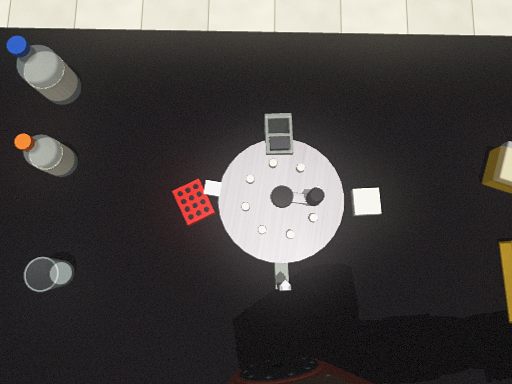

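View pics/side0.png

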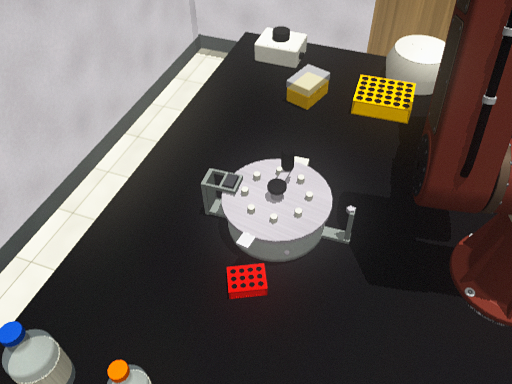

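The top view shows the disc centred near (281,201), the knob at (315,196), the tab at (212,188), the pointer at (283,280) towards the robot and the shoe fork at (279,135). The side view shows the same layout, with the tab at (246,240) and the pointer at (350,210).

Run:
```python
from h import *
for n in("top","side"):
    m=model(n); im=cv2.imread(f"pics/{n}0.png"); d=np.load(f"pics/{n}0d.npy"); P=cloud(m,d); z=P[...,2]; ok=d>0
    near=ok&(np.hypot(P[...,0]-.38,P[...,1]-.03)<.25)
    g=im.max(2)
    disc=near&(abs(z-.095)<.008)&(g>110)
    q=cv2.connectedComponentsWithStats(disc.astype(np.uint8)); i=1+q[2][1:,4].argmax(); D=P[q[1]==i]
    hull=cv2.convexHull(D[:,:2].astype(np.float32))[:,0]
    # circle fit with trimming
    c=np.array(D[:,:2].mean(0)); 
    for _ in range(10):
        r=np.linalg.norm(hull-c,axis=1); h=hull[abs(r-.13)<.01] if _ else hull
        A=np.c_[2*h,np.ones(len(h))]; s=np.linalg.lstsq(A,(h**2).sum(1),rcond=None)[0]; c=s[:2]
    print(n,"disc",c,np.sqrt(s[2]+c@c),"z",np.median(D[:,2]),len(D),len(h))
    for nm,mk in(("tab",near&(abs(z-.095)<.01)&(g>120)&(abs(np.hypot(P[...,0]-c[0],P[...,1]-c[1])-.15)<.009)),
      ("tallblack",near&(z>.12)&(z<.2)&(P[...,0]>c[0]-.1)&(np.hypot(P[...,0]-c[0],P[...,1]-c[1])<.1)),
      ("knobtop",near&(z>.175)&(z<.2)&(P[...,0]>c[0]-.1)&(np.hypot(P[...,0]-c[0],P[...,1]-c[1])<.1)),
      ("hub",near&(np.hypot(P[...,0]-c[0],P[...,1]-c[1])<.02)),
      ("wedge",near&(z>.085)&(z<.125)&(abs(np.hypot(P[...,0]-c[0],P[...,1]-c[1])-.17)<.02)&(P[...,0]<c[0]-.1)),
      ("fork",near&(z>.1)&(z<.125)&(abs(np.hypot(P[...,0]-c[0],P[...,1]-c[1])-.16)<.04)&(P[...,0]>c[0]+.05))):
        Q=P[mk]
        if len(Q): 
            mu=np.median(Q,0); v=mu[:2]-c; print(nm,len(Q),mu.round(4),"zmax",np.percentile(Q[:,2],95).round(3),"r",np.hypot(*v).round(4),"ang",np.degrees(np.arctan2(v[1],v[0])).round(1), np.percentile(Q,[5,95],axis=0).round(3).tolist())
```

```text
top disc [0.5367799  0.02367301] 0.12721900547791576 z 0.09501161065209614 9851 44
tab 129 [0.5609 0.1715 0.0949] zmax 0.097 r 0.1498 ang 80.7 [[0.547, 0.163, 0.092], [0.574, 0.18, 0.097]]
tallblack 792 [0.5346 0.0024 0.1347] zmax 0.189 r 0.0214 ang -95.8 [[0.52, -0.042, 0.131], [0.553, 0.039, 0.189]]
knobtop 214 [ 0.5326 -0.0338  0.1872] zmax 0.19 r 0.0577 ang -94.2 [[0.521, -0.046, 0.18], [0.545, -0.022, 0.19]]
hub 367 [0.5346 0.0245 0.1339] zmax 0.136 r 0.0023 ang 159.2 [[0.519, 0.008, 0.095], [0.552, 0.041, 0.136]]
wedge 106 [0.3646 0.0166 0.1087] zmax 0.112 r 0.1723 ang -177.6 [[0.357, 0.006, 0.101], [0.374, 0.027, 0.112]]
side disc [0.53775986 0.02749224] 0.1285121468199931 z 0.09487125076701179 5687 29
tab 97 [0.5602 0.176  0.0948] zmax 0.097 r 0.1502 ang 81.4 [[0.547, 0.168, 0.092], [0.575, 0.185, 0.097]]
tallblack 626 [ 0.5342 -0.0123  0.1352] zmax 0.188 r 0.04 ang -95.2 [[0.52, -0.033, 0.128], [0.553, 0.046, 0.188]]
knobtop 125 [ 0.5322 -0.0252  0.1864] zmax 0.189 r 0.053 ang -96.0 [[0.521, -0.04, 0.177], [0.544, -0.018, 0.189]]
hub 304 [0.5357 0.0327 0.1322] zmax 0.136 r 0.0056 ang 111.9 [[0.521, 0.013, 0.094], [0.553, 0.045, 0.136]]
wedge 103 [0.3644 0.025  0.1049] zmax 0.112 r 0.1734 ang -179.2 [[0.357, 0.013, 0.087], [0.375, 0.032, 0.112]]
```

Run:
```python
from h import *
for n,c in(("top",np.array([.5365,.0237])),("side",np.array([.537,.0275]))):
    m=model(n); d=np.load(f"pics/{n}0d.npy"); P=cloud(m,d); ok=d>0
    v=P[...,:2]-c; r=np.hypot(v[...,0],v[...,1]); a=np.degrees(np.arctan2(v[...,1],v[...,0]))
    for nm,mk in(("fork",ok&(P[...,2]>.1)&(P[...,2]<.13)&(r>.155)&(r<.19)&(abs(a)<40)),("shoe",ok&(P[...,2]>.106)&(P[...,2]<.13)&(r>.095)&(r<.135)&(abs(a)<40)),
       ("wedge",ok&(P[...,2]>.1)&(P[...,2]<.125)&(r>.155)&(r<.19)&(abs(a)>140))):
        Q=P[mk]; print(n,nm,len(Q),np.percentile(Q,[5,50,95],axis=0).round(4).tolist(),a[mk].mean() if nm!="wedge" else (a[mk]%360).mean())
    # caps
    k=ok&(P[...,2]>.105)&(P[...,2]<.12)&(abs(r-.075)<.012)
    q=cv2.connectedComponentsWithStats(k.astype(np.uint8))
    pts=np.array([P[(q[1]==i)].mean(0) for i in range(1,q[0]) if q[2][i,4]>4])
    A=np.c_[2*pts[:,:2],np.ones(len(pts))]; s=np.linalg.lstsq(A,(pts[:,:2]**2).sum(1),rcond=None)[0]
    print("caps centre",s[:2],np.sqrt(s[2]+s[:2]@s[:2]),len(pts),np.degrees(np.arctan2(*(pts[:,:2]-s[:2]).T[::-1])).round(1))
```

```text
top fork 225 [[0.6933, 0.0061, 0.1048], [0.7094, 0.0331, 0.1107], [0.7177, 0.06, 0.1133]] 3.2197777582710496
top shoe 480 [[0.6328, 0.0057, 0.1085], [0.649, 0.0297, 0.1133], [0.6687, 0.0553, 0.1188]] 3.1255363649790655
top wedge 104 [[0.3568, 0.0062, 0.1011], [0.3646, 0.0166, 0.1091], [0.3738, 0.026, 0.1124]] 182.31603305286188
caps centre [0.53878881 0.02373183] 0.07521788552979106 8 [  15.   -30.2   59.8  -72.1  104.3 -121.6  148.1 -166.9]
side fork 180 [[0.6918, 0.0096, 0.1017], [0.7075, 0.0392, 0.1096], [0.717, 0.0636, 0.1129]] 3.356640157431415
side shoe 301 [[0.6328, 0.0071, 0.1082], [0.6484, 0.038, 0.1126], [0.6687, 0.0602, 0.1186]] 4.531916972178079
side wedge 76 [[0.3576, 0.0132, 0.1018], [0.3653, 0.0234, 0.108], [0.3748, 0.0309, 0.1129]] 181.61266926694321
caps centre [0.53846028 0.02979943] 0.07488266730110651 8 [ -75.   -30.9 -121.    14.  -166.4   58.8  149.   103.7]
```

send_rows([
  [0.3,-0.2,-0.4,0,0,0,1],
  [0.6,-0.4,-0.8,0,0,0,1],
  [0.9,-0.6,-0.8,0,0,0,1],
])

```text
time: 0.4
tool_pos: [0.208, -0.4366, 0.2834]
eef_rot: [0.989, 0.146, 0.0, 0.003]
force: [0.5, 0.3, 0.6]
finger_gap: 0.998
grasp_force: 0.0
```

send_rows([
  [0.45,-0.3,0,0,0,0,1],
  [0.9,-0.6,0,0,0,0,1],
])

```text
time: 0.6
tool_pos: [0.2626, -0.3678, 0.28]
eef_rot: [0.989, 0.146, 0.0, -0.0]
force: [0.5, -0.5, 0.4]
finger_gap: 1.001
grasp_force: 0.0
```

send_rows([
  [0.45,-0.3,0,0,0,0,1],
  [0.9,-0.6,0,0,0,0,1],
])

```text
time: 0.8
tool_pos: [0.3177, -0.3005, 0.28]
eef_rot: [0.989, 0.146, -0.0, -0.0]
force: [0.5, -0.5, -1.3]
finger_gap: 1.001
grasp_force: 0.0
```

send_rows([
  [0.45,-0.3,0,0,0,0,1],
  [0.9,-0.6,0,0,0,0,1],
])

```text
time: 1.0
tool_pos: [0.3728, -0.2337, 0.28]
eef_rot: [0.989, 0.146, -0.0, -0.0]
force: [0.6, -0.6, -0.3]
finger_gap: 1.001
grasp_force: 0.0
```

send_rows([
  [0.45,-0.3,0,0,0,0,1],
  [0.9,-0.6,0,0,0,0,1],
])

```text
time: 1.2
tool_pos: [0.4279, -0.1669, 0.28]
eef_rot: [0.989, 0.146, -0.0, 0.0]
force: [-0.3, -0.8, 0.5]
finger_gap: 0.999
grasp_force: 0.0
```

send_rows([
  [0.45,-0.3,0,0,0,0,1],
  [0.9,-0.6,0,0,0,0,1],
])

```text
time: 1.4
tool_pos: [0.4829, -0.1, 0.2799]
eef_rot: [0.989, 0.146, -0.0, -0.0]
force: [0.4, -0.8, -0.6]
finger_gap: 1.003
grasp_force: 0.0
```

send_rows([
  [0.42,-0.3,0,0,0,-0.047,1],
  [0.837,-0.609,0,0,0,-0.094,1],
  [0.837,-0.609,0,0,0,-0.141,1],
  [0.837,-0.609,0,0,0,-0.188,1],
  [0.837,-0.609,0,0,0,-0.235,1],
])

```text
time: 1.9
tool_pos: [0.532, -0.0352, 0.2795]
eef_rot: [0.868, 0.497, -0.0, -0.0]
force: [-0.8, -0.1, 0.8]
finger_gap: 1.001
grasp_force: 0.0
```

send_rows([
  [0,0,0,0,0,-0.047,0.8],
  [0,0,0,0,0,-0.094,0.8],
  [0,0,0,0,0,-0.141,0.7],
  [0,0,0,0,0,-0.1717,0.7],
  [0,0,0,0,0,-0.1717,0.7],
])

```text
time: 2.4
tool_pos: [0.5319, -0.0357, 0.2798]
eef_rot: [0.706, 0.708, -0.0, -0.0]
force: [-0.3, 0.2, 0.9]
finger_gap: 0.851
grasp_force: 0.0
```

Run:
```python
from h import *
s=arm.get_state(); print(s["tool_pos"],s["eef_rot"],s["joints"].round(3) if hasattr(s["joints"],"round") else s["joints"],s["finger_gap"])
m=model("wrist"); im,d=arm.camera("wrist"); cv2.imwrite("pics/w1.png",im)
P=cloud(m,d); k=(d>0)&(P[...,2]>.175)&(P[...,2]<.2)&(np.hypot(P[...,0]-.533,P[...,1]+.034)<.06)
Q=P[k]; print(len(Q),np.median(Q,0),np.percentile(Q,[3,97],axis=0))
```

```text
[ 0.53189818 -0.03566732  0.27978315] [ 7.06403398e-01  7.07809371e-01 -1.76014915e-04 -3.20607965e-04] [-2.040e-01  2.810e-01  1.000e-03  1.291e+00  0.000e+00  1.365e+00] 0.8511686982917153
1142 [ 0.53230314 -0.03101518  0.18810221] [[ 0.51986489 -0.0443487   0.17864804]
 [ 0.54465801 -0.01954991  0.18959685]]
```

View pics/w1.png

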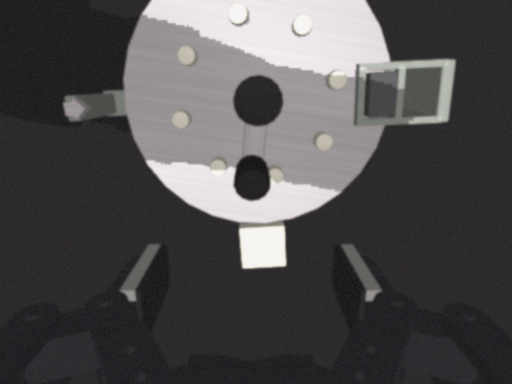

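The wrist view shows the knob top at (252,178), the hub at (258,100) and the timer at (263,246). The knob measures (0.532, -0.032), so I am going down on it now.

send_rows([
  [0.03,0.01,0.4,0,0,0,0.6],
  [0.03,0.01,0.8,0,0,0,0.5],
  [0.03,0.01,1.0,0,0,0,0.5],
])

```text
time: 2.75
tool_pos: [0.5316, -0.033, 0.1976]
eef_rot: [0.708, 0.706, -0.001, -0.001]
force: [0.5, 0.3, 0.1]
finger_gap: 0.749
grasp_force: 0.0
```

send_rows([
  [0,0,0.3,0,0,0,0.4],
  [0,0,0.44,0,0,0,0.2],
  [0,0,0.44,0,0,0,-0.2],
  [0,0,0.44,0,0,0,-0.6],
  [0,0,0.44,0,0,0,-1],
], force=50)

```text
time: 3.25
tool_pos: [0.5331, -0.0333, 0.1655]
eef_rot: [0.707, 0.707, 0.0, 0.0]
force: [-0.0, 1.1, -4.4]
finger_gap: 0.299
grasp_force: 49.5
```

send_rows([
  [0,0,0,0,0,0,-1],
  [0,0,0,0,0,0,-1],
  [0,0,0,0,0,0,-1],
])

```text
time: 3.55
tool_pos: [0.5333, -0.0333, 0.1654]
eef_rot: [0.707, 0.707, 0.0, 0.0]
force: [0.2, 0.3, -0.9]
finger_gap: 0.3
grasp_force: 50.1
```

Run:
```python
from h import *
s=arm.get_state(); print({k:np.round(s[k],4).tolist() for k in("time","tool_pos","force","wrist_torque","finger_gap","grasp_force","joints")})
for n in("top","side"):
    im,d=arm.camera(n); cv2.imwrite(f"pics/{n}2.png",im); np.save(f"pics/{n}2d.npy",d)
a,b=cv2.imread("pics/top2.png"),cv2.imread("pics/side2.png")
cv2.imwrite("pics/v2.png",np.hstack([a[90:330,150:410],b[110:350,150:410]]))
```

```text
{'time': 3.55, 'tool_pos': [0.5333, -0.0333, 0.1654], 'force': [0.2409, 0.3075, -0.8805], 'wrist_torque': [0.1561, 0.0649, -0.0144], 'finger_gap': 0.2999, 'grasp_force': 50.0752, 'joints': [-0.1993, 0.3412, -0.2195, 1.0092, 0.0001, 1.3708]}
```

View pics/v2.png

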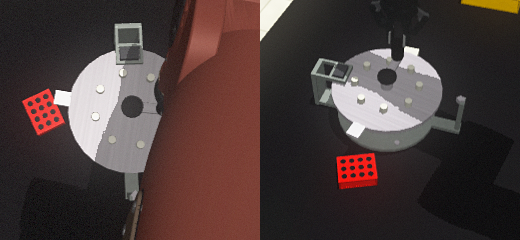

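```bash
cat > plan.py <<'E'
import numpy as np
def rows(phi0,steps,r=.06):
    p0=np.radians(phi0); a=np.radians(phi0+np.cumsum(steps))
    dx=r*(np.cos(a)-np.cos(p0)); dy=r*(np.sin(a)-np.sin(p0))
    return [[round(float(y)/.08,3),round(float(x)/.08,3),0,0,0,0,-1] for x,y in zip(dx,dy)]
if __name__=="__main__":
    print("slow",rows(-94,[9]*5)); print(rows(-49,[9]*5))
    for n in(3,4,5):
        for p in(-94,-4,86,176): print(n,p,rows(p,[90/n]*n))
E
cat > track.py <<'E'
from h import *
import json,os,sys
def meas(n="side"):
    t=arm.get_state()["time"]; m=model(n); im,d=arm.camera(n); P=cloud(m,d); z=P[...,2]; ok=d>0; g=im.max(2)
    c=np.array([.538,.0285]) if n=="side" else np.array([.5375,.0237])
    v=P[...,:2]-c; r=np.hypot(v[...,0],v[...,1]); a=np.arctan2(v[...,1],v[...,0])
    k=ok&(abs(z-.095)<.012)&(r>.138)&(r<.158)&(g>100); 
    tab=None
    if k.sum()>20:
        th=np.angle(np.exp(1j*a[k]).mean()); tab=np.degrees(th)%360
    k2=ok&(z>.105)&(z<.12)&(abs(r-.075)<.012)
    q=cv2.connectedComponentsWithStats(k2.astype(np.uint8))
    ph=[np.arctan2(*(P[q[1]==i].mean(0)[:2]-c)[::-1]) for i in range(1,q[0]) if q[2][i,4]>8]
    cap=(np.degrees(np.angle(np.exp(8j*np.array(ph)).mean())/8)+22.5)%45 if ph else None
    th=None
    if tab is not None and cap is not None: th=tab+((cap-tab+22.5)%45-22.5)
    if tab is None: cv2.imwrite(f"pics/no_{t:.2f}.png",im)
    o=dict(t=round(float(t),3),tab=tab and round(float(tab),1),n=int(k.sum()),cap=cap and round(float(cap),1),nc=len(ph),th=None if th is None else round(float(th),1))
    open("log.txt","a").write(json.dumps(o)+"\n"); return o
if __name__=="__main__":
    print(meas())
E
python3 plan.py; python3 track.py
```

```text
slow [[0.001, 0.118, 0, 0, 0, 0, -1], [0.02, 0.234, 0, 0, 0, 0, -1], [0.058, 0.345, 0, 0, 0, 0, -1], [0.112, 0.45, 0, 0, 0, 0, -1], [0.182, 0.544, 0, 0, 0, 0, -1]]
[[0.084, 0.082, 0, 0, 0, 0, -1], [0.18, 0.151, 0, 0, 0, 0, -1], [0.285, 0.203, 0, 0, 0, 0, -1], [0.397, 0.239, 0, 0, 0, 0, -1], [0.514, 0.256, 0, 0, 0, 0, -1]]
3 -94 [[0.074, 0.381, 0, 0, 0, 0, -1], [0.329, 0.674, 0, 0, 0, 0, -1], [0.696, 0.8, 0, 0, 0, 0, -1]]
3 -4 [[0.381, -0.074, 0, 0, 0, 0, -1], [0.674, -0.329, 0, 0, 0, 0, -1], [0.8, -0.696, 0, 0, 0, 0, -1]]
3 86 [[-0.074, -0.381, 0, 0, 0, 0, -1], [-0.329, -0.674, 0, 0, 0, 0, -1], [-0.696, -0.8, 0, 0, 0, 0, -1]]
3 176 [[-0.381, 0.074, 0, 0, 0, 0, -1], [-0.674, 0.329, 0, 0, 0, 0, -1], [-0.8, 0.696, 0, 0, 0, 0, -1]]
4 -94 [[0.037, 0.29, 0, 0, 0, 0, -1], [0.182, 0.544, 0, 0, 0, 0, -1], [0.414, 0.724, 0, 0, 0, 0, -1], [0.696, 0.8, 0, 0, 0, 0, -1]]
4 -4 [[0.29, -0.037, 0, 0, 0, 0, -1], [0.544, -0.182, 0, 0, 0, 0, -1], [0.724, -0.414, 0, 0, 0, 0, -1], [0.8, -0.696, 0, 0, 0, 0, -1]]
4 86 [[-0.037, -0.29, 0, 0, 0, 0, -1], [-0.182, -0.544, 0, 0, 0, 0, -1], [-0.414, -0.724, 0, 0,
[... 218 characters left out ...]
[0.112, 0.45, 0, 0, 0, 0, -1], [0.266, 0.627, 0, 0, 0, 0, -1], [0.467, 0.748, 0, 0, 0, 0, -1], [0.696, 0.8, 0, 0, 0, 0, -1]]
5 -4 [[0.234, -0.02, 0, 0, 0, 0, -1], [0.45, -0.112, 0, 0, 0, 0, -1], [0.627, -0.266, 0, 0, 0, 0, -1], [0.748, -0.467, 0, 0, 0, 0, -1], [0.8, -0.696, 0, 0, 0, 0, -1]]
5 86 [[-0.02, -0.234, 0, 0, 0, 0, -1], [-0.112, -0.45, 0, 0, 0, 0, -1], [-0.266, -0.627, 0, 0, 0, 0, -1], [-0.467, -0.748, 0, 0, 0, 0, -1], [-0.696, -0.8, 0, 0, 0, 0, -1]]
5 176 [[-0.234, 0.02, 0, 0, 0, 0, -1], [-0.45, 0.112, 0, 0, 0, 0, -1], [-0.627, 0.266, 0, 0, 0, 0, -1], [-0.748, 0.467, 0, 0, 0, 0, -1], [-0.8, 0.696, 0, 0, 0, 0, -1]]
{'t': 3.65, 'tab': 81.0, 'n': 119, 'cap': 36.6, 'nc': 8, 'th': 81.6}
```

send_rows([
  [0.001,0.118,0,0,0,0,-1],
  [0.02,0.234,0,0,0,0,-1],
  [0.058,0.345,0,0,0,0,-1],
  [0.112,0.45,0,0,0,0,-1],
  [0.182,0.544,0,0,0,0,-1],
])

```text
time: 4.2
tool_pos: [0.5779, -0.0186, 0.1652]
eef_rot: [0.707, 0.707, 0.0, 0.001]
force: [-1.8, -0.1, 6.3]
finger_gap: 0.303
grasp_force: 51.1
```

send_rows([
  [0.084,0.082,0,0,0,0,-1],
  [0.18,0.151,0,0,0,0,-1],
  [0.285,0.203,0,0,0,0,-1],
  [0.397,0.239,0,0,0,0,-1],
  [0.514,0.256,0,0,0,0,-1],
])

```text
time: 4.7
tool_pos: [0.5982, 0.0227, 0.1652]
eef_rot: [0.707, 0.707, 0.0, 0.001]
force: [-1.9, -1.3, 5.8]
finger_gap: 0.297
grasp_force: 51.1
```

```bash
python3 track.py
```

```text
{'t': 4.7, 'tab': 89.8, 'n': 119, 'cap': 44.7, 'nc': 7, 'th': 89.7}
```

send_rows([
  [0.29,-0.037,0,0,0,0,-1],
  [0.544,-0.182,0,0,0,0,-1],
  [0.724,-0.414,0,0,0,0,-1],
  [0.8,-0.696,0,0,0,0,-1],
])

```text
time: 5.15
tool_pos: [0.543, 0.0869, 0.1653]
eef_rot: [0.707, 0.708, 0.001, 0.002]
force: [2.9, -10.1, 2.9]
finger_gap: 0.306
grasp_force: 50.6
```

send_rows([
  [-0.037,-0.29,0,0,0,0,-1],
  [-0.182,-0.544,0,0,0,0,-1],
  [-0.414,-0.724,0,0,0,0,-1],
  [-0.696,-0.8,0,0,0,0,-1],
])

```text
time: 5.55
tool_pos: [0.4779, 0.0314, 0.1653]
eef_rot: [0.706, 0.708, 0.001, 0.0]
force: [8.7, 2.6, -2.7]
finger_gap: 0.299
grasp_force: 50.3
```

```bash
python3 track.py
```

```text
{'t': 5.55, 'tab': 125.5, 'n': 115, 'cap': 36.1, 'nc': 7, 'th': 126.1}
```

send_rows([
  [-0.29,0.037,0,0,0,0,-1],
  [-0.544,0.182,0,0,0,0,-1],
  [-0.724,0.414,0,0,0,0,-1],
  [-0.8,0.696,0,0,0,0,-1],
])

```text
time: 6.0
tool_pos: [0.5338, -0.0339, 0.1652]
eef_rot: [0.707, 0.707, 0.0, -0.0]
force: [-2.0, 8.8, 6.8]
finger_gap: 0.3
grasp_force: 51.5
```

```bash
python3 track.py
```

```text
{'t': 6.0, 'tab': 157.0, 'n': 112, 'cap': 22.6, 'nc': 7, 'th': 157.6}
```

send_rows([
  [0.037,0.29,0,0,0,0,-1],
  [0.182,0.544,0,0,0,0,-1],
  [0.414,0.724,0,0,0,0,-1],
  [0.696,0.8,0,0,0,0,-1],
])

```text
time: 6.45
tool_pos: [0.5985, 0.0225, 0.1651]
eef_rot: [0.707, 0.707, -0.0, 0.0]
force: [-8.9, -2.4, 9.2]
finger_gap: 0.302
grasp_force: 51.9
```

```bash
python3 track.py
```

```text
{'t': 6.45, 'tab': 192.5, 'n': 93, 'cap': 13.7, 'nc': 8, 'th': 193.7}
```

```bash
cat > sim.py <<'E'
import numpy as np, json
from scipy.optimize import least_squares
def run(kn,th0,p,t_end,w0=0,dt=.002,full=False):
    # kn: list (t,phi_deg) crank knots linear; p: I, dry; returns t,theta(rad),w
    I,dry=p; kt,kp=np.array(kn).T; t=np.arange(kt[0],t_end,dt); phi=np.interp(t-.02,kt,np.radians(kp)); wc=np.gradient(phi,dt)
    th=th0; w=w0; T=[];W=[]
    for x in wc:
        T.append(th);W.append(w)
        tq=.075*(x-w)+.002*np.sign(x-w)-.016*w
        if abs(w)<.003 and abs(tq)<dry: w=0
        else:
            s=np.sign(w) if abs(w)>=.003 else np.sign(tq); wn=w+dt*(tq-dry*s)/I
            w=0 if wn*w<0 else wn
        th+=w*dt
    return t,np.array(T),np.array(W)
def load(): return json.load(open("kn.json"))
def obs(t0=0):
    o=[json.loads(l) for l in open("log.txt")]; o=[(x["t"],x["th"]) for x in o if x["th"] is not None and x["t"]>=t0]
    t,a=np.array(o).T; return t,np.unwrap(np.radians(a))
def fit(t0=0,th0=None):
    kn=load(); t,a=obs(t0)
    def res(p): 
        T,A,W=run(kn,a[0],p[:2],t[-1]+.05); return np.interp(t,T,A)-a
    r=least_squares(res,[.045,.13],x_scale=[.01,.05],diff_step=.02,bounds=([.033,.03],[.062,.21])); 
    return r.x,np.degrees(r.fun).round(1)
E
cat > kn.json <<'E'
[[3.65,-94],[3.7,-94],[4.7,-4],[4.75,-4],[5.15,86],[5.55,176],[5.6,176],[6.0,266],[6.05,266],[6.45,356],[6.5,356]]
E
python3 - <<'E'
from sim import *
p,r=fit(); print(p,r)
kn=load(); t,a=obs()
base=run(kn,a[0],p,6.5)
print("w now",base[2][-1])
for pat in([3,4],[3,4,4],[3,3,4],[3]):
    k=[list(x) for x in kn]
    for rep in range(6):
        for n in pat: k.append([k[-1][0]+n*.1,k[-1][1]+90])
        k.append([k[-1][0]+.05,k[-1][1]])
    T,A,W=run(k,a[0],p,k[-1][0]); print(pat,[(round(x,2),round(np.interp(x,T,W),2)) for x in np.arange(6.5,min(k[-1][0],11),.35)])
E
```

```text
[0.03405691 0.143637  ] [ 0.  -8.1 -1.   1.5 -0.7]
w now 1.2646389521728212
[3, 4] [(np.float64(6.5), np.float64(1.25)), (np.float64(6.85), np.float64(1.99)), (np.float64(7.2), np.float64(1.8)), (np.float64(7.55), np.float64(2.1)), (np.float64(7.9), np.float64(1.87)), (np.float64(8.25), np.float64(2.03)), (np.float64(8.6), np.float64(1.9)), (np.float64(8.95), np.float64(1.92)), (np.float64(9.3), np.float64(1.94)), (np.float64(9.65), np.float64(1.81)), (np.float64(10.0), np.float64(1.97)), (np.float64(10.35), np.float64(1.67)), (np.float64(10.7), np.float64(2.02))]
[3, 4, 4] [(np.float64(6.5), np.float64(1.25)), (np.float64(6.85), np.float64(1.99)), (np.float64(7.2), np.float64(1.8)), (np.float64(7.55), np.float64(1.73)), (np.float64(7.9), np.float64(1.97)), (np.float64(8.25), np.float64(1.88)), (np.float64(8.6), np.float64(1.76)), (np.float64(8.95), np.float64(1.74)), (np.float64(9.3), np.float64(1.95)), (np.float64(9.65), np.float64(1.78)), (np.float64(10.0), np.float64(1.42)), (np.float64(10.35), np.float64(2.03)), (np.float64(10.7), np.float64(1.82))]
[3, 3, 4] [(np.float64(6.5), np.float64(1.25)), (np.float64(6.85), np.float64(2.07)), (np.float64(7.2), np.float64(2.28)), (np.float64(7.55), np.float64(1.67)), (np.float64(7.9), np.float64(2.23)), (np.float64(8.25), np.float64(2.35)), (np.float64(8.6), np.float64(1.7)), (np.float64(8.95), np.float64(2.24)), (np.float64(9.3), np.float64(2.35)), (np.float64(9.65), np.float64(1.7)), (np.float64(10.0), np.float64(2.24)), (np.float64(10.35), np.float64(2.35)), (np.float64(10.7), np.float64(1.7))]
[3] [(np.float64(6.5), np.float64(1.25)), (np.float64(6.85), np.float64(1.74)), (np.float64(7.2), np.float64(1.94)), (np.float64(7.55), np.float64(2.01)), (np.float64(7.9), np.float64(2.04)), (np.float64(8.25), np.float64(2.05)), (np.float64(8.6), np.float64(2.06))]
```

Run:
```python
from plan import rows
s=180/7
for p,n in((-4,4),(-4+4*s,3),(176,4),(176+4*s,3)): print(round(p,1),[r[:2] for r in rows(p,[s]*n)])
```

```text
-4 [[0.33, -0.051], [0.605, -0.241], [0.77, -0.531], [0.793, -0.864]]
98.9 [[-0.123, -0.31], [-0.369, -0.536], [-0.689, -0.633]]
176 [[-0.33, 0.051], [-0.605, 0.241], [-0.77, 0.531], [-0.793, 0.864]]
278.9 [[0.123, 0.31], [0.369, 0.536], [0.689, 0.633]]
```

send_rows([
  [0.33,-0.051,0,0,0,0,-1],
  [0.605,-0.241,0,0,0,0,-1],
  [0.77,-0.531,0,0,0,0,-1],
  [0.793,-0.864,0,0,0,0,-1],
])

```text
time: 6.9
tool_pos: [0.5294, 0.0866, 0.1653]
eef_rot: [0.707, 0.708, 0.001, 0.002]
force: [4.4, -12.3, 3.1]
finger_gap: 0.302
grasp_force: 50.9
```

send_rows([
  [-0.123,-0.31,0,0,0,0,-1],
  [-0.369,-0.536,0,0,0,0,-1],
  [-0.689,-0.633,0,0,0,0,-1],
])

```text
time: 7.2
tool_pos: [0.4777, 0.0315, 0.1654]
eef_rot: [0.706, 0.708, 0.001, 0.001]
force: [11.7, 0.9, -3.6]
finger_gap: 0.301
grasp_force: 50.5
```

```bash
python3 track.py
```

```text
{'t': 7.2, 'tab': 265.4, 'n': 32, 'cap': 41.5, 'nc': 7, 'th': 266.5}
```

send_rows([
  [-0.33,0.051,0,0,0,0,-1],
  [-0.605,0.241,0,0,0,0,-1],
  [-0.77,0.531,0,0,0,0,-1],
  [-0.793,0.864,0,0,0,0,-1],
])

```text
time: 7.65
tool_pos: [0.5473, -0.0335, 0.1652]
eef_rot: [0.707, 0.707, 0.0, -0.0]
force: [-4.0, 9.8, 8.1]
finger_gap: 0.299
grasp_force: 52.0
```

send_rows([
  [0.123,0.31,0,0,0,0,-1],
  [0.369,0.536,0,0,0,0,-1],
  [0.689,0.633,0,0,0,0,-1],
])

```text
time: 7.95
tool_pos: [0.5987, 0.0224, 0.1651]
eef_rot: [0.707, 0.707, -0.0, 0.0]
force: [-11.6, -2.6, 11.8]
finger_gap: 0.298
grasp_force: 52.6
```

```bash
python3 track.py
```

```text
{'t': 7.95, 'tab': 348.1, 'n': 35, 'cap': 32.7, 'nc': 8, 'th': 347.7}
```

send_rows([
  [0.33,-0.051,0,0,0,0,-1],
  [0.605,-0.241,0,0,0,0,-1],
  [0.77,-0.531,0,0,0,0,-1],
  [0.793,-0.864,0,0,0,0,-1],
])

```text
time: 8.4
tool_pos: [0.5293, 0.0866, 0.1653]
eef_rot: [0.707, 0.708, 0.001, 0.002]
force: [4.2, -12.3, 3.0]
finger_gap: 0.297
grasp_force: 51.4
```

send_rows([
  [-0.123,-0.31,0,0,0,0,-1],
  [-0.369,-0.536,0,0,0,0,-1],
  [-0.689,-0.633,0,0,0,0,-1],
])

```text
time: 8.7
tool_pos: [0.4777, 0.0314, 0.1654]
eef_rot: [0.706, 0.708, 0.001, 0.001]
force: [11.7, 0.7, -3.9]
finger_gap: 0.298
grasp_force: 50.8
```

```bash
python3 track.py
python3 - <<'E'
from sim import *
k=load()
for i in range(3): k.append([k[-1][0]+.7,k[-1][1]+180]); k.append([k[-1][0]+.05,k[-1][1]])
json.dump(k,open("kn.json","w")); print(k[-1])
p,r=fit(4.7); print(p,r)
t,a=obs(); print(np.c_[t[1:],np.diff(a)/np.diff(t)].round(2).tolist())
E
```

```text
{'t': 8.7, 'tab': 76.0, 'n': 115, 'cap': 31.5, 'nc': 7, 'th': 76.5}
[8.75, 896]
[0.05708636 0.12872167] [ 0.  -1.2  0.6  0.3 -0.8  1.3 -0.6]
[[4.7, 0.13], [5.55, 0.75], [6.0, 1.22], [6.45, 1.4], [7.2, 1.69], [7.95, 1.89], [8.7, 2.07]]
```

send_rows([
  [-0.33,0.051,0,0,0,0,-1],
  [-0.605,0.241,0,0,0,0,-1],
  [-0.77,0.531,0,0,0,0,-1],
  [-0.793,0.864,0,0,0,0,-1],
])

```text
time: 9.15
tool_pos: [0.5473, -0.0335, 0.1652]
eef_rot: [0.707, 0.707, 0.0, -0.0]
force: [-3.3, 10.0, 8.0]
finger_gap: 0.299
grasp_force: 52.3
```

send_rows([
  [0.123,0.31,0,0,0,0,-1],
  [0.369,0.536,0,0,0,0,-1],
  [0.689,0.633,0,0,0,0,-1],
])

```text
time: 9.45
tool_pos: [0.5987, 0.0225, 0.1651]
eef_rot: [0.707, 0.707, -0.0, 0.0]
force: [-11.9, -2.3, 11.9]
finger_gap: 0.299
grasp_force: 52.8
```

```bash
cat > upd.py <<'E'
from sim import *; from track import meas
import sys
m=meas(); k=load(); k.append([m["t"],k[-1][1]+float(sys.argv[1])]); k.append([m["t"]+.05,k[-1][1]]); json.dump(k,open("kn.json","w"))
t,a=obs(); p,r=fit(4.7); t0,a0=obs(4.7)
T,A,W=run(k,a0[0],p,k[-1][0]); T0=T>T[-1]-.75
print(m,"wavg",round((a[-1]-a[-2])/(t[-1]-t[-2]),2),"p",p.round(3),r[-3:],"w now",W[-1].round(2),"min/max",W[T0].min().round(2),W[T0].max().round(2))
E
python3 upd.py 180
```

```text
{'t': 9.45, 'tab': 162.1, 'n': 117, 'cap': 27.6, 'nc': 8, 'th': 162.6} wavg 2.0 p [0.056 0.129] [ 1.1 -1.1  0.4] w now 2.01 min/max 1.87 2.16
```

send_rows([
  [0.33,-0.051,0,0,0,0,-1],
  [0.605,-0.241,0,0,0,0,-1],
  [0.77,-0.531,0,0,0,0,-1],
  [0.793,-0.864,0,0,0,0,-1],
])

```text
time: 9.9
tool_pos: [0.5293, 0.0866, 0.1653]
eef_rot: [0.707, 0.708, 0.001, 0.002]
force: [4.2, -10.8, 3.1]
finger_gap: 0.301
grasp_force: 51.6
```

send_rows([
  [-0.123,-0.31,0,0,0,0,-1],
  [-0.369,-0.536,0,0,0,0,-1],
  [-0.689,-0.633,0,0,0,0,-1],
])

```text
time: 10.2
tool_pos: [0.4777, 0.0314, 0.1654]
eef_rot: [0.706, 0.708, 0.001, 0.001]
force: [11.0, 1.0, -3.8]
finger_gap: 0.304
grasp_force: 51.0
```

```bash
python3 upd.py 180
```

```text
{'t': 10.2, 'tab': None, 'n': 10, 'cap': 27.3, 'nc': 7, 'th': None} wavg 2.0 p [0.056 0.129] [ 1.1 -1.1  0.4] w now 2.01 min/max 1.88 2.16
```

```bash
sed -i '$ s/"th": null/"th": 252.3/' log.txt; tail -1 log.txt
```

```text
{"t": 10.2, "tab": null, "n": 10, "cap": 27.3, "nc": 7, "th": 252.3}
```

send_rows([
  [-0.33,0.051,0,0,0,0,-1],
  [-0.605,0.241,0,0,0,0,-1],
  [-0.77,0.531,0,0,0,0,-1],
  [-0.793,0.864,0,0,0,0,-1],
])

```text
time: 10.65
tool_pos: [0.5473, -0.0335, 0.1652]
eef_rot: [0.707, 0.707, 0.0, -0.0]
force: [-4.8, 10.6, 8.1]
finger_gap: 0.297
grasp_force: 52.4
```

send_rows([
  [0.123,0.31,0,0,0,0,-1],
  [0.369,0.536,0,0,0,0,-1],
  [0.689,0.633,0,0,0,0,-1],
])

```text
time: 10.95
tool_pos: [0.5987, 0.0225, 0.1651]
eef_rot: [0.707, 0.707, -0.0, 0.0]
force: [-11.6, -1.3, 10.5]
finger_gap: 0.296
grasp_force: 53.0
```

```bash
python3 upd.py 180
```

```text
{'t': 10.95, 'tab': 338.8, 'n': 67, 'cap': 23.6, 'nc': 8, 'th': 338.6} wavg 2.01 p [0.056 0.129] [ 0.6 -1.1  0.7] w now 2.01 min/max 1.89 2.17
```

send_rows([
  [0.33,-0.051,0,0,0,0,-1],
  [0.605,-0.241,0,0,0,0,-1],
  [0.77,-0.531,0,0,0,0,-1],
  [0.793,-0.864,0,0,0,0,-1],
])

```text
time: 11.4
tool_pos: [0.5293, 0.0866, 0.1653]
eef_rot: [0.707, 0.708, 0.001, 0.002]
force: [5.0, -12.2, 3.3]
finger_gap: 0.302
grasp_force: 51.8
```

send_rows([
  [-0.123,-0.31,0,0,0,0,-1],
  [-0.369,-0.536,0,0,0,0,-1],
  [-0.689,-0.633,0,0,0,0,-1],
])

```text
time: 11.7
tool_pos: [0.4777, 0.0314, 0.1654]
eef_rot: [0.706, 0.708, 0.001, 0.001]
force: [11.9, 1.4, -3.8]
finger_gap: 0.301
grasp_force: 51.2
```

```bash
python3 upd.py 180
```

```text
{'t': 11.7, 'tab': 67.8, 'n': 110, 'cap': 23.4, 'nc': 7, 'th': 68.4} wavg 2.09 p [0.057 0.129] [-0.9  1.  -0.5] w now 2.02 min/max 1.89 2.17
```

send_rows([
  [-0.33,0.051,0,0,0,0,-1],
  [-0.605,0.241,0,0,0,0,-1],
  [-0.77,0.531,0,0,0,0,-1],
  [-0.793,0.864,0,0,0,0,-1],
])

```text
time: 12.15
tool_pos: [0.5474, -0.0335, 0.1652]
eef_rot: [0.707, 0.707, 0.0, -0.0]
force: [-4.3, 9.1, 9.9]
finger_gap: 0.302
grasp_force: 52.5
```

send_rows([
  [0.123,0.31,0,0,0,0,-1],
  [0.369,0.536,0,0,0,0,-1],
  [0.689,0.633,0,0,0,0,-1],
])

```text
time: 12.45
tool_pos: [0.5987, 0.0225, 0.1651]
eef_rot: [0.707, 0.707, -0.0, 0.0]
force: [-11.5, -2.1, 12.0]
finger_gap: 0.301
grasp_force: 53.1
```

```bash
python3 upd.py 180
```

```text
{'t': 12.45, 'tab': 154.4, 'n': 112, 'cap': 20.0, 'nc': 8, 'th': 155.0} wavg 2.02 p [0.056 0.129] [ 0.8 -0.9  0.6] w now 2.01 min/max 1.89 2.17
```

send_rows([
  [0.33,-0.051,0,0,0,0,-1],
  [0.605,-0.241,0,0,0,0,-1],
  [0.77,-0.531,0,0,0,0,-1],
  [0.793,-0.864,0,0,0,0,-1],
])

```text
time: 12.9
tool_pos: [0.5293, 0.0866, 0.1653]
eef_rot: [0.707, 0.708, 0.001, 0.002]
force: [4.2, -12.6, 4.0]
finger_gap: 0.302
grasp_force: 51.9
```

send_rows([
  [-0.123,-0.31,0,0,0,0,-1],
  [-0.369,-0.536,0,0,0,0,-1],
  [-0.689,-0.633,0,0,0,0,-1],
])

```text
time: 13.2
tool_pos: [0.4777, 0.0314, 0.1654]
eef_rot: [0.706, 0.708, 0.001, 0.001]
force: [11.5, 1.4, -3.8]
finger_gap: 0.293
grasp_force: 51.3
```

```bash
python3 - <<'E'
s=open("track.py").read()
s=s.replace("    if tab is None: cv2","    if tab is None and cap is not None:\n        L=[json.loads(x) for x in open('log.txt')][-1]; e=L['th']+117.0*(t-L['t']); th=(e+((cap-e+22.5)%45-22.5))%360\n    if tab is None: cv2")
open("track.py","w").write(s)
E
python3 upd.py 180
```

```text
{'t': 13.2, 'tab': None, 'n': 3, 'cap': 19.9, 'nc': 7, 'th': 244.9} wavg 2.09 p [0.057 0.129] [-0.6  1.  -0.7] w now 2.02 min/max 1.89 2.17
```

send_rows([
  [-0.33,0.051,0,0,0,0,-1],
  [-0.605,0.241,0,0,0,0,-1],
  [-0.77,0.531,0,0,0,0,-1],
  [-0.793,0.864,0,0,0,0,-1],
])

```text
time: 13.65
tool_pos: [0.5473, -0.0335, 0.1652]
eef_rot: [0.707, 0.707, 0.0, -0.0]
force: [-4.8, 10.4, 7.4]
finger_gap: 0.303
grasp_force: 52.6
```

send_rows([
  [0.123,0.31,0,0,0,0,-1],
  [0.369,0.536,0,0,0,0,-1],
  [0.689,0.633,0,0,0,0,-1],
])

```text
time: 13.95
tool_pos: [0.5987, 0.0225, 0.1652]
eef_rot: [0.707, 0.707, -0.0, 0.0]
force: [-12.6, -1.5, 12.0]
finger_gap: 0.301
grasp_force: 53.2
```

```bash
python3 upd.py 180
```

```text
{'t': 13.95, 'tab': 331.6, 'n': 70, 'cap': 16.5, 'nc': 8, 'th': 331.5} wavg 2.02 p [0.057 0.129] [ 0.8 -1.   0.6] w now 2.01 min/max 1.89 2.17
```

send_rows([
  [0.33,-0.051,0,0,0,0,-1],
  [0.605,-0.241,0,0,0,0,-1],
  [0.77,-0.531,0,0,0,0,-1],
  [0.793,-0.864,0,0,0,0,-1],
])

```text
time: 14.4
tool_pos: [0.5293, 0.0866, 0.1652]
eef_rot: [0.707, 0.708, 0.001, 0.002]
force: [4.4, -12.6, 3.9]
finger_gap: 0.304
grasp_force: 52.0
```

send_rows([
  [-0.123,-0.31,0,0,0,0,-1],
  [-0.369,-0.536,0,0,0,0,-1],
  [-0.689,-0.633,0,0,0,0,-1],
])

```text
time: 14.7
tool_pos: [0.4777, 0.0314, 0.1654]
eef_rot: [0.706, 0.708, 0.001, 0.001]
force: [12.7, 1.7, -3.2]
finger_gap: 0.297
grasp_force: 51.4
```

```bash
python3 upd.py 180
python3 - <<'E'
from sim import *
p,r=fit(4.7); k0=load(); t,a=obs(4.7); t0=k0[-1][0]
for n in range(5,10):
    k=k0+[[t0+.1*n,k0[-1][1]+180/7*n],[t0+3,k0[-1][1]+180/7*n]]
    T,A,W=run(k,a[0],p,t0+3); i=np.argmax((T>t0+.1*n+.1)&(W<.01)); T2,_,_=0,0,0
    print(n,np.degrees(A[-1])%360,round(T[i]-t0,2), "fit resid",r[-2:])
E
```

```text
{'t': 14.7, 'tab': 61.0, 'n': 108, 'cap': 16.8, 'nc': 7, 'th': 61.8} wavg 2.1 p [0.057 0.129] [-0.6  1.  -1. ] w now 2.02 min/max 1.89 2.17
5 156.0278574980225 1.08 fit resid [ 1. -1.]
6 168.8273970293842 1.19 fit resid [ 1. -1.]
7 181.6877770172323 1.29 fit resid [ 1. -1.]
8 194.59932324518923 1.39 fit resid [ 1. -1.]
9 207.55385005549942 1.5 fit resid [ 1. -1.]
```

send_rows([
  [-0.33,0.051,0,0,0,0,-1],
  [-0.605,0.241,0,0,0,0,-1],
  [-0.77,0.531,0,0,0,0,-1],
  [-0.793,0.864,0,0,0,0,-1],
])

```text
time: 15.15
tool_pos: [0.5473, -0.0335, 0.1652]
eef_rot: [0.707, 0.707, 0.0, -0.0]
force: [-4.0, 9.7, 8.6]
finger_gap: 0.298
grasp_force: 52.7
```

send_rows([
  [0.123,0.31,0,0,0,0,-1],
  [0.369,0.536,0,0,0,0,-1],
  [0.689,0.633,0,0,0,0,-1],
])

```text
time: 15.45
tool_pos: [0.5987, 0.0225, 0.1652]
eef_rot: [0.707, 0.707, -0.0, 0.0]
force: [-11.2, -1.8, 11.7]
finger_gap: 0.296
grasp_force: 53.3
```

send_rows([
  [0,0,0,0,0,0,-1],
  [0,0,0,0,0,0,-1],
  [0,0,0,0,0,0,-1],
  [0,0,0,0,0,0,-1],
  [0,0,0,0,0,0,-1],
])

```text
time: 15.95
tool_pos: [0.5981, 0.023, 0.1653]
eef_rot: [0.707, 0.707, 0.001, 0.0]
force: [-0.8, 0.8, 5.2]
finger_gap: 0.3
grasp_force: 52.4
```

send_rows([
  [0,0,0,0,0,0,-1],
  [0,0,0,0,0,0,-1],
  [0,0,0,0,0,0,-1],
  [0,0,0,0,0,0,-1],
  [0,0,0,0,0,0,-1],
])

```text
time: 16.45
tool_pos: [0.5981, 0.0228, 0.1653]
eef_rot: [0.707, 0.707, 0.0, 0.0]
force: [-1.8, 0.8, 5.8]
finger_gap: 0.296
grasp_force: 52.4
```

```bash
python3 track.py
python3 - <<'E'
from h import *
from track import meas
print(meas("side"),meas("top"))
im,d=arm.camera("side"); cv2.imwrite("pics/stop.png",cv2.resize(im[130:280,180:400],None,fx=3,fy=3))
E
```

```text
{'t': 16.45, 'tab': 179.7, 'n': 102, 'cap': 0.2, 'nc': 7, 'th': 180.2}
{'t': 16.5, 'tab': 179.6, 'n': 102, 'cap': 0.2, 'nc': 7, 'th': 180.2} {'t': 16.55, 'tab': None, 'n': 0, 'cap': None, 'nc': 0, 'th': None}
```

View pics/stop.png

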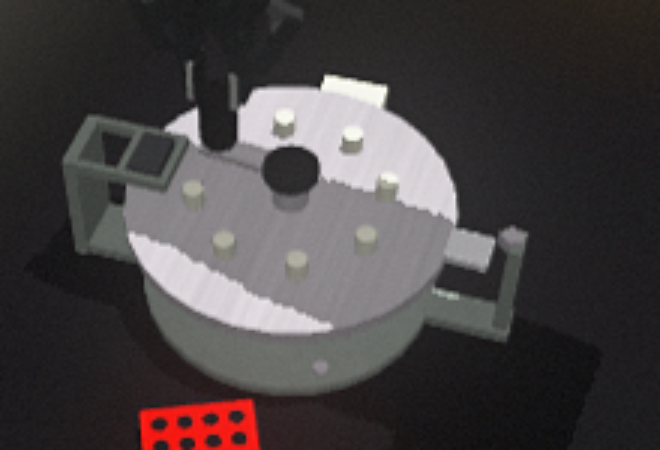

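The cropped side view shows the tab at (468,250), just in front of the pointer tip at (512,235). That is about 5 mm off the mark and at rest, so I will release the knob and rise.

send_rows([
  [0,0,0,0,0,0,0.1],
  [0,0,0,0,0,0,0.1],
  [0,0,0,0,0,0,0.1],
  [0,0,0,0,0,0,0.1],
  [0,0,0,0,0,0,0.1],
])

```text
time: 17.15
tool_pos: [0.5969, 0.0224, 0.1648]
eef_rot: [0.707, 0.707, -0.0, -0.0]
force: [-0.4, -0.2, 0.1]
finger_gap: 0.554
grasp_force: 0.0
```

send_rows([
  [0,0,-0.2,0,0,0,0.1],
  [0,0,-0.4,0,0,0,0.1],
  [0,0,-0.6,0,0,0,0.1],
  [0,0,-0.8,0,0,0,0.1],
  [0,0,-1,0,0,0,0.1],
])

```text
time: 17.65
tool_pos: [0.5968, 0.0224, 0.2456]
eef_rot: [0.707, 0.707, 0.0, 0.0]
force: [0.0, -0.2, 0.4]
finger_gap: 0.552
grasp_force: 0.0
```

send_rows([
  [0,0,-0.4,0,0,0,0.1],
  [0,0,-0.7,0,0,0,0.1],
  [0,0,-0.7,0,0,0,0.1],
  [0,0,-0.7,0,0,0,0.1],
  [0,0,-0.7,0,0,0,0.1],
])

```text
time: 18.15
tool_pos: [0.5964, 0.0224, 0.2999]
eef_rot: [0.707, 0.707, -0.0, -0.001]
force: [0.5, 0.8, -0.8]
finger_gap: 0.549
grasp_force: 0.0
```

Run:
```python
from track import *
for _ in range(2): print(meas("side"))
m=model("side"); im,d=arm.camera("side"); P=cloud(m,d); v=P[...,:2]-[.538,.0285]; r=np.hypot(v[...,0],v[...,1]); a=np.degrees(np.arctan2(v[...,1],v[...,0]))%360
k=(d>0)&(P[...,2]>.1)&(P[...,2]<.125)&(r>.158)&(r<.19)&(abs(a-180)<20); print("wedge",a[k].mean(),P[k].mean(0))
print(arm.get_state()["tool_pos"])
```

```text
{'t': 18.15, 'tab': 179.8, 'n': 102, 'cap': 0.0, 'nc': 7, 'th': 180.0}
{'t': 18.2, 'tab': 179.6, 'n': 101, 'cap': 0.2, 'nc': 7, 'th': 180.2}
wedge 181.93076423110094 [0.3657165  0.02271047 0.10744603]
[0.59642738 0.02246577 0.29994646]
```

The tab stands about 2° (5 mm) from the pointer and the gripper is clear, so I am handing in.

```bash
python3 -c "
from workcell import arm; print(arm.hand_in())"
```

```text
the job is handed in; nothing more can be done
None
```

The job is handed in; the judge returned no verdict. By camera tracking the carousel averaged 2.0–2.1 rad/s from about 8 to 15 s, and it now rests with the tab about 5 mm from the mark, the knob released and the gripper 136 mm above it.

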